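Sleeve one mixer spindle, then unscrew the other spindle's cap and hold it

ROBOT

A 6-joint arm with a two-finger parallel gripper is mounted at the origin on a cart in front of the work surface, level with it; the furniture and walls round the work are solid. World frame = base frame: x ahead of the robot, y to its left, z up, the work surface at z = 0. Lengths are in m, angles in rad, forces in N, time in s.
With the tool pointing down it reaches from about 0.25 to 0.775 m from the base axis. Payload 4 kg.
Tool frame: the origin (TCP) lies midway between the tips of the shut fingers; the grasp point (between the pads) lies 19 mm behind it (robot.hold_point_z is the distance from the TCP to the grasp point, in m); z points along the fingers, y is the line along which they close (so a half turn about z gives the same grasp; the last joint's range is limited). The gripper opens to 94 mm and grips with 3 to 60 N. Pads are 16 mm wide; open, the fingers measure 119 mm over their backs; the gripper's body (75 mm by 177 mm) begins 78 mm behind the grasp point.
Start: joints at [1.054, 0.087, 1.371, -0, 1.684, -0.103], TCP at [0.221, 0.504, 0.206] pointing down, gripper open.
Joint ranges: [-3.1, 3.1], [-0.76, 2.03], [0.27, 2.55], [-1.08, 4.22], [0.17, 2.65], [-2.57, 2.57]. Speed limits (rad/s): [2.79, 2.79, 3.14, 3.14, 3.14, 3.14].

INTERFACE

Orientations are given as [roll, pitch, yaw] about the fixed x, y, z axes, in that order (R = Rz(yaw) Ry(pitch) Rx(roll)).
In Python, from bench import readout, imaging, robot gives the robot as it stands.
- The arm moves only by the tool carry_out, never from a script. Its argument "motion" is text: rows parted by semicolons, each of 7 numbers parted by spaces: the shift along the tool's x, y, z each as a share of 200 mm, from -1 to 1, then the turn, a rotation vector about the tool's x, y, z each as a share of 120 degrees, from -1 to 1, then the opening, from 0 (shut) to 1 (fully open). A call has 1 to 12 rows; each row shifts and turns the commanded pose from where the row before left it, along the tool's axes as they then stand; what a row does not reach is not made up. A row lasts 1/8 s, in which the tool goes at most 62.5 mm and 10.7 degrees, less where a joint would pass 70% of its speed; a pose out of reach is approached as far as the arm can. A call with a number of a shift or a turn outside -1 to 1 is refused whole. A call with a gripper value outside its range is refused whole. The fingers move at their own pace and stop on an object; the grip force is fixed at half the most. Time passes only in rows, so rows that do not move let the fingers close. It gives the time, the measured TCP pose, the force, the opening and the grip force at its end, in the units of the state.
- readout.get_obs(): the state, without advancing time (a new reading comes with each control period).
- imaging.snapshot(name): name is "side" or "top"; returns a dict with "pixels" (420x560x3 uint8, red, green, blue), "fx", "fy", "cx", "cy" (pixels), "dist_coeffs" ([k1, k2, p1, p2, k3] as OpenCV has them; the pictures are not rectified), "R" (3x3) and "t" (3): a world point X has camera coordinates R X + t. Camera axes: x right, y down, z forward; pixel columns grow to the right and rows downward; lengths in m; the calibration is good to about 2 mm. A picture is of the moment at which its call begins. There is no depth.
- robot.close_job(): hands the job in; it is judged then, once.
The state is a dict: "time": time; "joint_positions": joint angles; "qvel": joint speeds; "joint_torque": joint torques, N m; "tool_pos": TCP position; "ee_rot": TCP orientation; "wrist_force": force on the tool from outside, world axes, zero at the start; "wrist_torque": the same for the moment, N m; "width": finger opening in m; "finger_force": force on a finger pad.
Only numpy, scipy, OpenCV 4.12 (cv2) and the standard library are available. Lean on these libraries where they do the work, as an engineer would, in place of code of your own. Each camera call takes 0.05 s, during which the arm holds its last target. There are 200 camera calls.

TASK

The twin-spindle mixer base is being cleaned one spindle at a time, and its two spindles must never both stand open. Slide the bronze spacer sleeve from the tray down over the bare spindle, without dropping it on, until it sits fully home, and let go of it; then unscrew the black cap from the other spindle (nobody knows whether its thread is right- or left-handed, so try which way it loosens) and finish while still holding the cap upright, a few centimetres clear above its own spindle. Leave the other things on the table where they are.

Things in the scene. Friction and masses are not known exactly. Their poses are not given: they have to be found in the camera images.
- mixer_base: Fixed cream-enamelled drive base of a twin mixer, 160 x 280 x 62 mm, steel deck on top. Origin: centre of its underside. Its x axis points to its back (the control panel faces -x), y along its length; the spindles stand at y = +75 and -75 mm.
- hub_bare: Round aluminium hub flange, 68 mm across, 8 mm high, on the mixer's deck, from which the bare steel spindle rises. Origin: centre of the flange's underside, on the spindle's axis. It may be at either end of the mixer.
- hub_bare_seat (a point): Centre of the bare spindle's flange top (70 mm above the table), on the spindle's axis: the sleeve's underside comes to rest at this height.
- hub_capped: Alike hub flange at the mixer's other end, under the capped spindle. Origin: centre of its underside, on that spindle's axis, which is also the axis about which the cap turns.
- hub_capped_seat (a point): Centre of that flange's top, where the cap's underside rests. The spindle's tip is 37 mm above it.
- sleeve: Loose bronze-coloured spacer sleeve standing upright in the tray: tube 52 mm outside, 40 mm bore, 30 mm high, about 0.18 kg. Origin: centre of its lower end, z along its axis. The bore has 1.5 mm to spare all round on the spindle's journal.
- cap: Loose black fluted screw cap, seated on the spindle: 59 mm high; lower 38 mm a skirt 50 mm across (hollow, bore 39 mm, 37 mm deep), the rest a solid round grip 48 mm across; about 0.14 kg. Origin: centre of its lower rim, z up its axis. Two inner lugs sit under a short thread of unknown hand (right-handed loosens anticlockwise seen from above, left-handed clockwise).
- cap_grip (a point): Middle of the cap's grip, 49 mm above its rim, on its axis; a white index mark on top shows the cap's +x. Loosening, the cap turns freely, hardly rising; turned 65 to 110 degrees (1.15 to 1.9 rad) it lifts straight off. Tightening, it meets a hard stop within 0.3 rad, felt as a twisting moment on the tool (over 0.4 N m, against under 0.2 turning freely). Not yet loosened, it will not pull up.
- hub_bare_tip (a point): Centre of the bare spindle's top, 37 mm above the flange top. From below: a plain journal 37 mm across and 13 mm high with a chamfer, then a 24 mm core with thread ridges out to 35 mm across, chamfered top.
- tray_near: Fixed low wooden tray, 355 x 216 mm, walls 36 mm high and 9 mm thick, floor 6 mm thick. Origin: centre of its underside; x along its length.
- bench_brush: Loose flour brush with wooden handle, 38 x 250 x 50 mm, lying in the far half of the tray along its length. Leave alone. Origin: centre of its underside.
- card_f0: Loose price card in a wooden foot, 28 x 58 x 82 mm, standing in front of the tray. Leave alone. Origin: centre of its underside.
- call_bell: Loose counter bell, 76 mm across, 56 mm high, on the upper tier (55 mm above the table). Leave alone. Origin: centre of its underside.
- tongs_0: Loose steel bread tongs, 58 x 212 x 25 mm, lying on the upper tier. Leave alone. Origin: its middle, at the underside.
- spice_jar: Loose spice jar with yellow lid, 42 mm across, 96 mm high, on the upper tier. Leave alone. Origin: centre of its underside.
Things that resemble listed ones, but are neither listed nor needed, are in the scene too. What is meant by the cap is not turquoise, and is the larger of those in its own colour.

How it is judged:
On the way, in this order (a step that is already met when the one before it is completed fails the run):
1. the sleeve sits home on the bare spindle's flange, let go of, with the cap still on the other spindle (z of sleeve in the frame of hub_bare_seat between -0.004 and 0.003 m and horizontal distance between sleeve and hub_bare_seat below 0.004 m and angle between sleeve's own z axis and vertical below 0.06 rad and contact force between the fingers and sleeve below 0.2 N and z of cap in the frame of hub_capped_seat below 0.01 m), for 0.2 s.
2. the cap has been turned loose (at least 50 degrees) while still down on its spindle (angle between the x axis of cap and the x axis of hub_capped, either way round above 0.87 rad and z of cap in the frame of hub_capped_seat below 0.015 m and horizontal distance between cap and hub_capped_seat below 0.006 m), for 0.05 s.
At the end, for the whole second after the job is handed in: Sleeve let go on the bare spindle's flange (within 3 mm of it, 4 mm of its axis, tilt under 0.06 rad); cap held still in the fingers (over 2 N), upright within 15 degrees, rim over 42 mm above its flange and within 60 mm of the spindle's axis seen from above, touching nothing else (z of sleeve in the frame of hub_bare_seat between -0.004 and 0.003 m and horizontal distance between sleeve and hub_bare_seat below 0.004 m and angle between sleeve's own z axis and vertical below 0.06 rad and contact force between the fingers and sleeve below 0.2 N and z of cap in the frame of hub_capped_seat above 0.042 m and horizontal distance between cap and hub_capped_seat below 0.06 m and angle between cap's own z axis and vertical below 0.26 rad and contact force between the fingers and cap above 2 N and linear speed of cap below 0.03 m/s and contact force between cap and mixer_base below 0.1 N and contact force between cap and hub_capped below 0.1 N and contact force between cap and sleeve below 0.1 N); the arm keeps its last pose, push and grip.
It fails at once if the cap is off its spindle while the other spindle has no sleeve (z of cap in the frame of hub_capped_seat above 0.03 m and z of sleeve in the frame of hub_bare_seat above 0.015 m).
It fails at once if the sleeve is dropped onto the spindle (faster than 0.4 m/s there) (horizontal distance between sleeve and hub_bare_seat below 0.02 m and z of sleeve in the frame of hub_bare_seat below 0.03 m and linear speed of sleeve above 0.4 m/s).
It fails at once if a bystander is moved more than 25 mm (distance of any of card_f0, bench_brush, call_bell, tongs_0, spice_jar from where it was at the start of the episode above 0.025 m).
It fails at once if the card or the spice jar is tipped over (angle between any of card_f0, spice_jar's own z axis and vertical above 0.5 rad).
It also fails if it takes over 72 s, if anything falls off the work surface, if the arm or the gripper's body presses on something with over 40 N, if the wrist force passes 120 N, or if a joint passes its speed limit or range.

## Working session

There is one attempt and no reset: what is moved stays moved. The work goes in short steps, Python scripts to look and compute and a tool call to move; the robot and the scene stay as the last step left them, time stands still between calls to the robot, and variables do not carry over. Pictures are saved under pics/ and viewed, at most 10 in all, crops included, and the job is handed in when it is done.

Besides the shell and the picture viewer there is one more tool, called after ">>>" as name(argument=value, ...), one argument or row to a line, values as JSON. carry_out: Moves the arm, as the interface text tells. Its arguments: {"type":"object","properties":{"motion":{"type":"string"}},"required":["motion"]}

```bash
mkdir -p pics; cat > h.py <<'E'
import numpy as np, cv2
from bench import readout, imaging, robot
def cam(n):
    s=imaging.snapshot(n); s['K']=np.array([[s['fx'],0,s['cx']],[0,s['fy'],s['cy']],[0,0,1.]]); s['R']=np.array(s['R']); s['t']=np.array(s['t']); s['d']=np.array(s['dist_coeffs'],float); return s
def ray(s,p):
    u=cv2.undistortPoints(np.array([[p]],float),s['K'],s['d'])[0,0]
    d=s['R'].T@np.array([u[0],u[1],1]); return -s['R'].T@s['t'], d/np.linalg.norm(d)
def plane(s,p,z):
    o,d=ray(s,p); return o+d*(z-o[2])/d[2]
def tri(s1,p1,s2,p2):
    o1,d1=ray(s1,p1);o2,d2=ray(s2,p2)
    A=np.stack([d1,-d2],1); k=np.linalg.lstsq(A,o2-o1,rcond=None)[0]
    a=o1+k[0]*d1;b=o2+k[1]*d2; return (a+b)/2,np.linalg.norm(a-b)
def proj(s,X):
    return cv2.projectPoints(np.array([X],float),cv2.Rodrigues(s['R'])[0],s['t'],s['K'],s['d'])[0].ravel()
def save(s,f): cv2.imwrite('pics/'+f,s['pixels'][:,:,::-1])
E
python3 - <<'E'
from h import *
for n in('top','side'):
    s=cam(n); save(s,n+'0.png'); np.save(n+'0.npy',s['pixels']); print(n,s['fx'],(-s['R'].T@s['t']).round(3),s['R'].round(2).tolist())
print(readout.get_obs(),robot.hold_point_z)
E
```

```text
top 536.6816279171367 [ 0.449 -0.02   1.677] [[0.03, -1.0, -0.0], [-1.0, -0.03, -0.08], [0.08, 0.01, -1.0]]
side 518.4505592362664 [ 0.06  -1.103  0.556] [[0.9, -0.43, 0.02], [-0.14, -0.34, -0.93], [0.41, 0.84, -0.37]]
{'time': 0.1, 'joint_positions': array([ 1.05387202e+00,  8.78543118e-02,  1.37207712e+00,  2.94367951e-05,
        1.68358033e+00, -1.03116733e-01]), 'qvel': array([ 0.00064424, -0.00170791, -0.00436526,  0.00060862,  0.00161178,
       -0.00057991]), 'joint_torque': array([ 3.79806253e-03, -3.41250980e+01, -3.03301406e+01,  7.21081230e-02,
        3.03708413e-02, -8.51996720e-05]), 'tool_pos': array([0.22091863, 0.5031567 , 0.20444904]), 'ee_rot': array([-3.13968675e+00, -2.26642036e-04,  2.72778815e+00]), 'wrist_force': array([-0.2583695 , -0.19244765,  0.32019821]), 'wrist_torque': array([ 0.00222031,  0.00796642, -0.02185139]), 'finger_force': 0.0, 'width': 0.09425968247328236} 0.0188
```

View pics/top0.png

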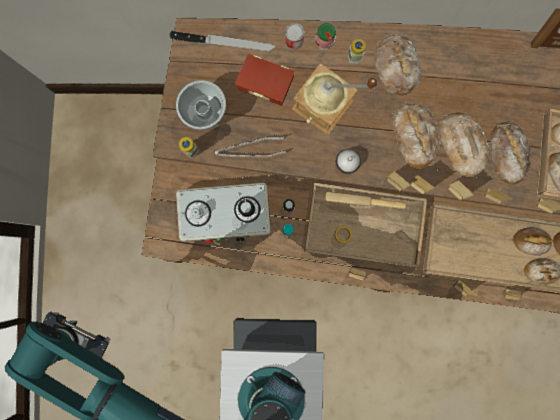

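View pics/side0.png

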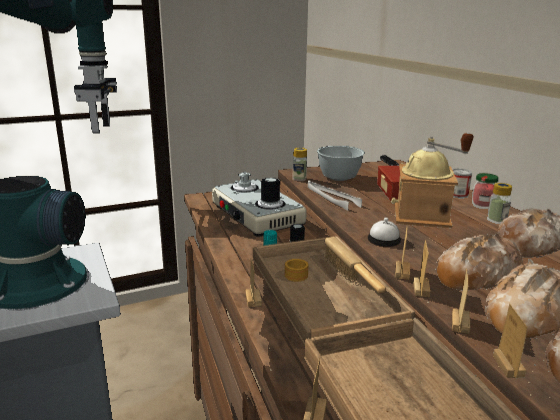

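Top view: sleeve at (343,235), black cap on the mixer (247,208), bare spindle (198,213). Side view: sleeve (296,269), cap (270,190), bare spindle (244,182). These could be taken for the cap: the small black cap on the table, top (289,205) / side (298,233), and the turquoise one, top (288,230) / side (270,238). I choose the large black one on the mixer. For the sleeve, the only candidate is the bronze ring in the tray.

```bash
python3 - <<'E'
import numpy as np,cv2
t=np.load('top0.npy');s=np.load('side0.npy')
a=cv2.resize(t[170:270,165:365],(800,400),interpolation=cv2.INTER_CUBIC)
b=cv2.resize(s[160:290,200:330],(600,600),interpolation=cv2.INTER_CUBIC)
cv2.imwrite('pics/c1.png',a[:,:,::-1]);cv2.imwrite('pics/c2.png',b[:,:,::-1])
E
```

```text
(no output)
```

View pics/c1.png

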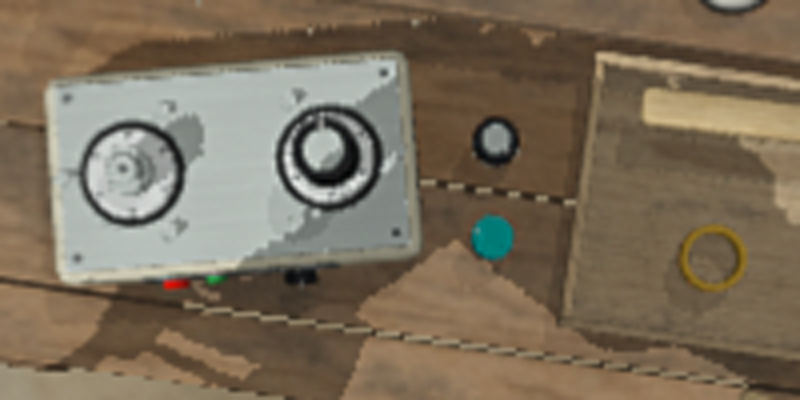

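View pics/c2.png

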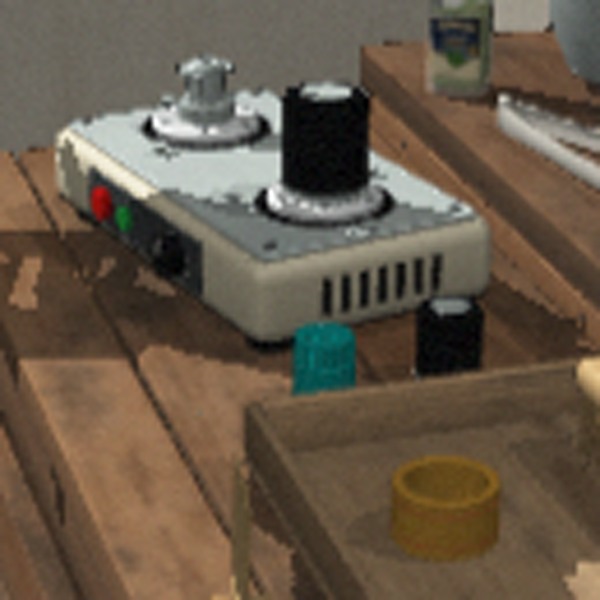

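The crops confirm it: the fluted black cap sits on the right-hand hub and is larger than the loose black one, the bare spindle is at the left hub, and the sleeve stands alone in the near half of the tray. Next I fit ellipses in both views.

```bash
cat >> h.py <<'E'
def big(m,box,hull=True):
    x0,y0,x1,y1=box; k=np.zeros(m.shape,np.uint8); k[y0:y1,x0:x1]=m[y0:y1,x0:x1]
    c=max(cv2.findContours(k,cv2.RETR_EXTERNAL,cv2.CHAIN_APPROX_NONE)[0],key=cv2.contourArea)
    return cv2.convexHull(c) if hull else c
def bronze(p):
    h=cv2.cvtColor(p,cv2.COLOR_RGB2HSV); return ((h[...,0]>15)&(h[...,0]<28)&(h[...,1]>165)&(h[...,2]>60)).astype(np.uint8)
E
python3 - <<'E'
from h import *
T=cam('top');S=cam('side')
def dark(p,v): return (p.max(2)<v).astype(np.uint8)
for n,s,b in(('top',T,(325,215,362,255)),('side',S,(280,255,315,285))):
    c=big(bronze(s['pixels']),b); print(n,'sleeve',cv2.fitEllipse(c),cv2.boundingRect(c))
for v in (70,100):
  for n,s,bs in(('top',T,[(183,198,213,228),(232,194,262,225)]),('side',S,[(228,182,262,194),(253,196,288,212)])):
    for b in bs:
      c=big(dark(s['pixels'],v),b); print(v,n,b,np.array(cv2.fitEllipse(c)[0]).round(2),np.array(cv2.fitEllipse(c)[1]).round(1),cv2.boundingRect(c))
# sleeve top centre: top ellipse in top view at z=.036
c=big(bronze(T['pixels']),(325,215,362,255));e=cv2.fitEllipse(c)[0]; 
X=plane(T,e,.036);print(X)
# bbox-based side: project bottom/top model extents for check
th=np.linspace(0,6.28,60)
for z0 in(.006,):
  P=np.array([proj(S,X[:2].tolist()+[0]+np.zeros(3) if 0 else [X[0]+.026*np.cos(a),X[1]+.026*np.sin(a),z]) for a in th for z in(z0,z0+.03)])
  print(P.min(0),P.max(0))
E
```

```text
top sleeve ((342.6591796875, 234.13221740722656), (15.820235252380371, 16.30995750427246), 65.6681900024414) (335, 226, 16, 17)
side sleeve ((296.0942077636719, 269.707275390625), (22.636316299438477, 27.32197380065918), 91.59087371826172) (285, 259, 23, 22)
70 top (183, 198, 213, 228) [197.84 212.95] [25.1 25.5] (187, 201, 24, 25)
70 top (232, 194, 262, 225) [247.1  209.03] [25.5 26. ] (234, 197, 27, 26)
70 side (228, 182, 262, 194) [250.52 186.28] [ 6.9 15. ] (252, 185, 7, 6)
70 side (253, 196, 288, 212) [270.01 197.62] [ 9.5 19.1] (261, 196, 19, 7)
100 top (183, 198, 213, 228) [197.82 212.92] [25.6 26.1] (185, 200, 26, 27)
100 top (232, 194, 262, 225) [247.04 209.02] [26.2 26.4] (234, 196, 27, 27)
100 side (228, 182, 262, 194) [246.96 188.22] [ 8.4 22.9] (236, 185, 23, 7)
100 side (253, 196, 288, 212) [270.38 197.71] [12.  19.3] (261, 196, 20, 9)
[ 0.51622852 -0.20767201  0.036     ]
[282.51637226 257.67977552] [306.63127704 281.16072981]
```

```bash
python3 - <<'E'
from h import *
T=cam('top');S=cam('side')
for n,a,b,z in(('sleeve mid',(342.66,234.13),(296,269.5),.03),('bare ring',(197.83,212.95),(244.2,187.1),.064),('cap ring',(247.07,209.02),(269.8,204),.064),('cap top',(246,207.6),(270.3,179.8),.129),('bare tip',(196,211.7),(244,172.7),.107)):
    X,g=tri(T,a,S,b); print(n,X.round(4),round(g,4),'plane top',plane(T,a,z).round(4)[:2],'side',plane(S,b,z).round(4)[:2])
a=plane(T,(197.83,212.95),.064);b=plane(T,(247.07,209.02),.064); print(np.linalg.norm(a-b))
print(np.arctan2(*(a-b)[[1,0]]))
E
```

```text
sleeve mid [ 0.5177 -0.2098  0.021 ] 0.0019 plane top [ 0.5165 -0.2084] side [ 0.5109 -0.2251]
bare ring [0.5688 0.2342 0.0626] 0.0026 plane top [0.5675 0.2344] side [0.5686 0.23  ]
cap ring [0.5847 0.0853 0.06  ] 0.0023 plane top [0.5833 0.0855] side [0.5817 0.0755]
cap top [0.584  0.0837 0.1288] 0.0043 plane top [0.582  0.0845] side [0.5858 0.0825]
bare tip [0.5688 0.2329 0.1067] 0.0018 plane top [0.5679 0.2332] side [0.5693 0.2318]
0.1497241669966739
1.6766425356812662
```

Heights agree with the text: sleeve 6–36 mm, cap top 129 mm, bare tip 107 mm, hubs 150 mm apart. Now I turn to yaw π and travel to above the sleeve.

>>> carry_out(
  motion="0 0 0 0 0 -0.066 1; 0 0 0 0 0 -0.066 1; 0 0 0 0 0 -0.066 1; -0.12 -0.28 0 0 0 0 1; -0.12 -0.28 0 0 0 0 1; -0.12 -0.28 0 0 0 0 1; -0.12 -0.28 0 0 0 0 1; -0.12 -0.28 0 0 0 0 1; -0.12 -0.28 0 0 0 0 1; -0.12 -0.28 0 0 0 0 1; -0.12 -0.28 0 0 0 0 1; -0.12 -0.28 0 0 0 0 1",
)

```text
time: 1.8
tool_pos: [0.4381, -0.0022, 0.2057]
ee_rot: [3.141, 0.001, -3.141]
wrist_force: [1.1, -0.4, -0.0]
width: 0.094
finger_force: 0.0
```

>>> carry_out(
  motion="-0.1 -0.26 0 0 0 0 1; -0.1 -0.26 0 0 0 0 1; -0.1 -0.26 0 0 0 0 1; -0.1 -0.26 0 0 0 0 1; 0 0 0.2 0 0 0 1; 0 0 0.2 0 0 0 1; 0 0 0.2 0 0 0 1; 0 0 0 0 0 0 1; 0 0 0 0 0 0 1",
)

```text
time: 2.92
tool_pos: [0.5187, -0.2086, 0.0871]
ee_rot: [-3.141, 0.002, -3.141]
wrist_force: [0.5, 0.8, -0.1]
width: 0.0939
finger_force: 0.0
```

>>> carry_out(
  motion="0.007 0 0.15 0 0 0 1; 0 0 0.15 0 0 0 1; 0 0 0.075 0 0 0 1; 0 0 0 0 0 0 1; 0 0 0 0 0 0 0.3; 0 0 0 0 0 0 0.3; 0 0 0 0 0 0 0.3; 0 0 0 0 0 0 0.3; 0 0 0 0 0 0 0.3; 0 0 0 0 0 0 0.3",
)

```text
time: 4.18
tool_pos: [0.5165, -0.2081, 0.0107]
ee_rot: [3.141, 0.0, -3.141]
wrist_force: [0.4, -0.4, 1.6]
width: 0.0514
finger_force: 30.0
```

>>> carry_out(
  motion="0 0 -0.1 0 0 0 0.3; 0 0 -0.25 0 0 0 0.3; 0 0 -0.25 0 0 0 0.3; 0 0 -0.25 0 0 0 0.3; -0.04 0.27 0 0 0 0 0.3; -0.04 0.27 0 0 0 0 0.3; -0.04 0.27 0 0 0 0 0.3; -0.04 0.27 0 0 0 0 0.3; -0.04 0.27 0 0 0 0 0.3; -0.04 0.27 0 0 0 0 0.3; -0.02 0.27 0 0 0 0 0.3; 0 0.27 0 0 0 0 0.3",
)

```text
time: 5.68
tool_pos: [0.5677, 0.2254, 0.1791]
ee_rot: [-3.141, -0.002, -3.141]
wrist_force: [-0.0, -0.5, -1.6]
width: 0.0517
finger_force: 30.0
```

>>> carry_out(
  motion="0 0.03 0 0 0 0 0.3; 0 0 0.2 0 0 0 0.3; 0 0 0 0 0 0 0.3; 0 0 0 0 0 0 0.3",
)

```text
time: 6.18
tool_pos: [0.5683, 0.2291, 0.1409]
ee_rot: [-3.141, 0.0, 3.141]
wrist_force: [0.1, 0.1, -1.5]
width: 0.0517
finger_force: 30.0
```

```bash
python3 - <<'E'
from h import *
T=cam('top');S=cam('side');o=readout.get_obs();print(o['tool_pos'],o['ee_rot'])
a=cv2.resize(T['pixels'][180:240,160:230],(700,600),interpolation=cv2.INTER_CUBIC)
b=cv2.resize(S['pixels'][120:210,200:300],(660,600),interpolation=cv2.INTER_CUBIC)
cv2.imwrite('pics/d.png',np.hstack([cv2.resize(a,(400,343)),cv2.resize(b,(377,343))])[:,:,::-1])
c=big(bronze(S['pixels']),(200,100,300,210)); print(cv2.boundingRect(c),cv2.fitEllipse(c))
P=o['tool_pos']; th=np.linspace(0,6.28,60)
Q=np.array([proj(S,[P[0]+.026*np.cos(k),P[1]+.026*np.sin(k),P[2]-.005+z]) for k in th for z in(0,.03)]); print('pred',Q.min(0),Q.max(0))
E
```

```text
[0.56907338 0.22950518 0.1424594 ] [3.14076686e+00 2.95458901e-03 3.14152976e+00]
(236, 151, 9, 14) ((241.5161590576172, 157.61383056640625), (12.178882598876953, 14.213390350341797), 3.900911331176758)
pred [234.69737789 150.05797393] [253.23185376 165.32367794]
```

View pics/d.png

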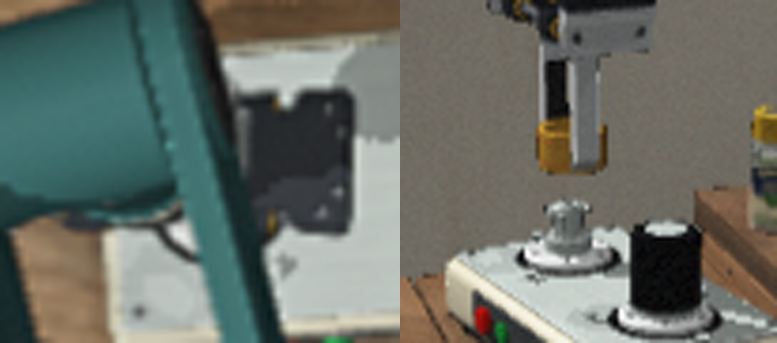

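Side view: the sleeve (around 571, 145 in the picture) hangs level above the spindle (569, 205), so only about +4.5 mm in y remains. The top view is hidden by the arm. I go on down by feel.

>>> carry_out(
  motion="0 0.024 0 0 0 0 0.3; 0 0 0.1 0 0 0 0.3; 0 0 0.06 0 0 0 0.3; 0 0 0 0 0 0 0.3; 0 0 0 0 0 0 0.3",
)

```text
time: 6.9
tool_pos: [0.5684, 0.2349, 0.1092]
ee_rot: [3.141, 0.001, -3.141]
wrist_force: [0.2, -0.6, -2.8]
width: 0.0515
finger_force: 30.0
```

>>> carry_out(
  motion="0 0 0 0 0 0 0.3",
)

```text
time: 7.02
tool_pos: [0.5686, 0.2349, 0.1095]
ee_rot: [3.141, 0.002, -3.141]
wrist_force: [0.2, 0.5, -1.4]
width: 0.0517
finger_force: 30.0
```

>>> carry_out(
  motion="0 0 0 0 0 0 0.3",
)

```text
time: 7.15
tool_pos: [0.5684, 0.2348, 0.1092]
ee_rot: [3.141, 0.001, -3.141]
wrist_force: [0.3, -0.2, -2.4]
width: 0.0516
finger_force: 30.0
```

>>> carry_out(
  motion="0 -0.004 0.04 0 0 0 0.3; 0 0 0.03 0 0 0 0.3; 0 0 0 0 0 0 0.3; 0 0 0 0 0 0 0.3",
)

```text
time: 7.65
tool_pos: [0.568, 0.2339, 0.0944]
ee_rot: [3.142, -0.0, -3.141]
wrist_force: [-0.5, -0.4, -2.8]
width: 0.0516
finger_force: 30.0
```

>>> carry_out(
  motion="0 0 0.02 0 0 0 0.3; 0 0 0.015 0 0 0 0.3; 0 0 0 0 0 0 0.3; 0 0 0 0 0 0 0.3",
)

```text
time: 8.15
tool_pos: [0.568, 0.2339, 0.0876]
ee_rot: [3.141, 0.0, -3.141]
wrist_force: [-0.5, -0.9, -1.9]
width: 0.0518
finger_force: 30.0
```

Now the journal.

>>> carry_out(
  motion="0 0 0.015 0 0 0 0.3; 0 0 0 0 0 0 0.3; 0 0 0 0 0 0 0.3",
)

```text
time: 8.52
tool_pos: [0.5682, 0.2345, 0.0848]
ee_rot: [3.141, 0.001, -3.14]
wrist_force: [0.5, 1.4, -1.1]
width: 0.0516
finger_force: 30.0
```

>>> carry_out(
  motion="0 0 0.02 0 0 0 0.3; 0 0 0 0 0 0 0.3; 0 0 0 0 0 0 0.3",
)

```text
time: 8.9
tool_pos: [0.5678, 0.2348, 0.0802]
ee_rot: [3.14, -0.0, -3.14]
wrist_force: [-0.4, 6.0, -2.7]
width: 0.0516
finger_force: 30.0
```

The bore is on the journal and a small side force pushes toward +y. I ease that way and continue.

>>> carry_out(
  motion="0 0.005 0.01 0 0 0 0.3; 0 0 0 0 0 0 0.3; 0 0 0 0 0 0 0.3",
)

```text
time: 9.28
tool_pos: [0.5678, 0.2349, 0.0782]
ee_rot: [-3.142, -0.001, -3.141]
wrist_force: [-0.8, 3.4, -2.5]
width: 0.0516
finger_force: 30.0
```

>>> carry_out(
  motion="0 0 0.015 0 0 0 0.3; 0 0 0.005 0 0 0 0.3; 0 0 0 0 0 0 0.3; 0 0 0 0 0 0 0.3",
)

```text
time: 9.78
tool_pos: [0.5679, 0.2349, 0.0746]
ee_rot: [3.142, -0.0, -3.141]
wrist_force: [-1.8, 3.4, -0.6]
width: 0.0517
finger_force: 30.0
```

>>> carry_out(
  motion="0 0 0.01 0 0 0 0.3; 0 0 0 0 0 0 0.3; 0 0 0 0 0 0 0.3",
)

```text
time: 10.15
tool_pos: [0.5679, 0.2349, 0.0746]
ee_rot: [3.141, 0.001, -3.141]
wrist_force: [-4.8, 2.2, 6.6]
width: 0.0517
finger_force: 30.0
```

It is home: z stalled and the vertical push rose by about 8 N. Relieve, release and rise.

>>> carry_out(
  motion="0 0 -0.008 0 0 0 0.3; 0 0 0 0 0 0 0.8; 0 0 0 0 0 0 0.9; 0 0 0 0 0 0 0.9; 0 0 0 0 0 0 0.9; 0 0 0 0 0 0 0.9; 0 0 -0.1 0 0 0 0.9; 0 0 -0.25 0 0 0 0.9; 0 0 -0.25 0 0 0 1; 0 0 0 0 0 0 1",
)

```text
time: 11.4
tool_pos: [0.5706, 0.2357, 0.2006]
ee_rot: [3.138, 0.011, -3.141]
wrist_force: [-0.0, 1.0, 0.3]
width: 0.094
finger_force: 0.0
```

```bash
python3 - <<'E'
from h import *
T=cam('top');S=cam('side');print(readout.get_obs()['tool_pos'])
c=big(bronze(S['pixels']),(220,150,270,210)); print(cv2.boundingRect(c),np.array(cv2.fitEllipse(c)[0]))
th=np.linspace(0,6.28,60)
Q=np.array([proj(S,[.568+.026*np.cos(k),.234+.026*np.sin(k),z]) for k in th for z in(.07,.1)]); print('pred',Q.min(0),Q.max(0))
b=cv2.resize(S['pixels'][130:220,210:310],(660,600),interpolation=cv2.INTER_CUBIC)
cv2.imwrite('pics/e.png',b[:,:,::-1])
E
```

```text
[0.56817115 0.23493662 0.19444018]
(236, 174, 18, 13) [244.5372467  179.43165588]
pred [234.2649311  172.15959103] [252.45342383 187.68449465]
```

View pics/e.png

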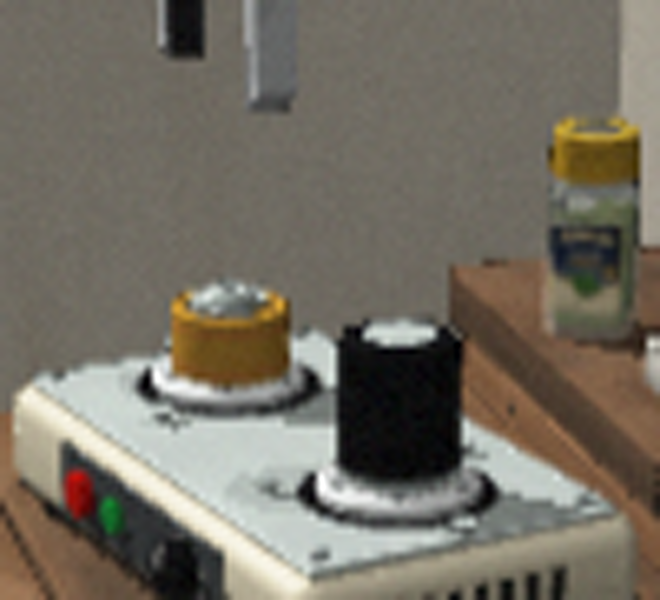

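The sleeve sits flat on the flange (230,340 in the crop), upright, with the spindle tip inside it. On to the cap.

>>> carry_out(
  motion="-0.026 -0.249 0 0 0 0 1; -0.026 -0.249 0 0 0 0 1; -0.026 -0.249 0 0 0 0 1; 0 0 0 0 0 0.085 1; 0 0 0 0 0 0.085 1; 0 0 0 0 0 0.085 1; 0 0 0 0 0 0.085 1; 0 0 0 0 0 0.085 1; 0 0 0 0 0 0.085 1; 0 0 0 0 0 0.085 1; 0 0 0 0 0 0.085 1; 0 0 0 0 0 0 1",
)

```text
time: 13.0
tool_pos: [0.5826, 0.0854, 0.1914]
ee_rot: [-3.137, -0.0, 1.72]
wrist_force: [0.5, -0.2, -1.0]
width: 0.0939
finger_force: 0.0
```

>>> carry_out(
  motion="0 0 0.2 0 0 0 1; 0 0 0 0 0 0 1; 0 0 0 0 0 0 1",
)

```text
time: 13.38
tool_pos: [0.5837, 0.0855, 0.1542]
ee_rot: [-3.141, -0.0, 1.72]
wrist_force: [0.8, 0.7, -0.2]
width: 0.0937
finger_force: 0.0
```

```bash
python3 - <<'E'
from h import *
o=readout.get_obs();print(o['tool_pos'],o['joint_positions'])
from scipy.spatial.transform import Rotation as R
r=R.from_euler('xyz',o['ee_rot']); print(r.inv().apply(np.array([.584,.0855,.1095])-o['tool_pos'])/.2,o['wrist_torque'])
E
```

```text
[0.58369057 0.0855243  0.15420879] [ 4.93534741e-02  1.91147654e-01  1.35545271e+00  7.04675279e-05
  1.59554716e+00 -9.94675687e-02]
[-0.00037756  0.00163389  0.22354303] [-0.07163161  0.0110681  -0.03290498]
```

>>> carry_out(
  motion="0 0 0.15 0 0 0 1; 0 0 0.073 0 0 0 1; 0 0 0 0 0 0 1; 0 0 0 0 0 0 0.3; 0 0 0 0 0 0 0.3; 0 0 0 0 0 0 0.3; 0 0 0 0 0 0 0.3; 0 0 0 0 0 0 0.3; 0 0 0 0 0 0 0.3",
)

```text
time: 14.5
tool_pos: [0.5844, 0.0856, 0.1098]
ee_rot: [3.14, -0.0, 1.718]
wrist_force: [2.1, 0.5, 0.4]
width: 0.0473
finger_force: 30.0
```

```bash
python3 -c "
from h import *
o=readout.get_obs();print(o['tool_pos'],o['width'],o['wrist_torque'],o['wrist_force'])"
```

```text
[0.5844319  0.0856305  0.10982606] 0.047252386978847115 [-0.02450638 -0.36710983 -0.01193182] [2.10102344 0.47236707 0.42151646]
```

Gripped and well centred. Try anticlockwise first (negative tool z), in small steps, reading the moment.

>>> carry_out(
  motion="0 0 0 0 0 -0.05 0.3; 0 0 0 0 0 -0.05 0.3; 0 0 0 0 0 0 0.3",
)

```text
time: 14.88
tool_pos: [0.5846, 0.0856, 0.1098]
ee_rot: [3.139, 0.0, 1.927]
wrist_force: [2.2, 0.4, 0.8]
width: 0.0475
finger_force: 30.0
```

```bash
python3 -c "
from h import *
o=readout.get_obs();print(o['ee_rot'],o['wrist_torque'],o['wrist_force'])"
```

```text
[3.13935689e+00 4.77783163e-04 1.92651487e+00] [ 0.03197212 -0.66151872  0.01476272] [2.23188656 0.3924846  0.77489616]
```

>>> carry_out(
  motion="0 0 0 0 0 -0.04 0.3; 0 0 0 0 0 -0.04 0.3; 0 0 0 0 0 -0.02 0.3; 0 0 0 0 0 0 0.3",
)

```text
time: 15.38
tool_pos: [0.5848, 0.0858, 0.1099]
ee_rot: [3.139, 0.001, 2.135]
wrist_force: [4.4, 1.3, 0.4]
width: 0.0473
finger_force: 30.0
```

```bash
python3 -c "
from h import *
o=readout.get_obs();print(o['ee_rot'],o['wrist_torque'],o['wrist_force'])"
```

```text
[3.13887526e+00 8.81694404e-04 2.13535593e+00] [ 0.16083722 -0.97639554  0.01761453] [4.426251   1.27070717 0.40360348]
```

Torque stays near 0.02 N m past 0.4 rad, so this is the loosening direction (right-handed). I continue to about 88°, easing 1 mm toward +x.

>>> carry_out(
  motion="-0.003 0.004 0 0 0 -0.067 0.3; 0 0 0 0 0 -0.067 0.3; 0 0 0 0 0 -0.067 0.3; 0 0 0 0 0 -0.067 0.3; 0 0 0 0 0 -0.067 0.3; 0 0 0 0 0 -0.067 0.3; 0 0 0 0 0 -0.067 0.3; 0 0 0 0 0 -0.067 0.3; 0 0 0 0 0 0 0.3; 0 0 0 0 0 0 0.3",
)

```text
time: 16.62
tool_pos: [0.5856, 0.0865, 0.1101]
ee_rot: [3.14, 0.003, -3.027]
wrist_force: [4.5, 2.6, -0.0]
width: 0.0475
finger_force: 30.0
```

```bash
python3 -c "
from h import *
o=readout.get_obs();print(o['ee_rot'],o['wrist_torque'],o['wrist_force'],o['joint_positions'])
S=cam('side');T=cam('top')
b=cv2.resize(S['pixels'][130:220,220:320],(440,400),interpolation=cv2.INTER_CUBIC)
a=cv2.resize(T['pixels'][180:240,220:275],(360,400),interpolation=cv2.INTER_CUBIC)
cv2.imwrite('pics/f.png',np.hstack([b,a])[:,:,::-1])"
```

```text
[ 3.13988144e+00  2.62620566e-03 -3.02670897e+00] [ 0.67258129 -0.94322131  0.02471895] [ 4.49541156  2.55870834 -0.02922039] [ 0.04970593  0.21421046  1.41684048  0.00188234  1.50803264 -1.63609203]
```

View pics/f.png

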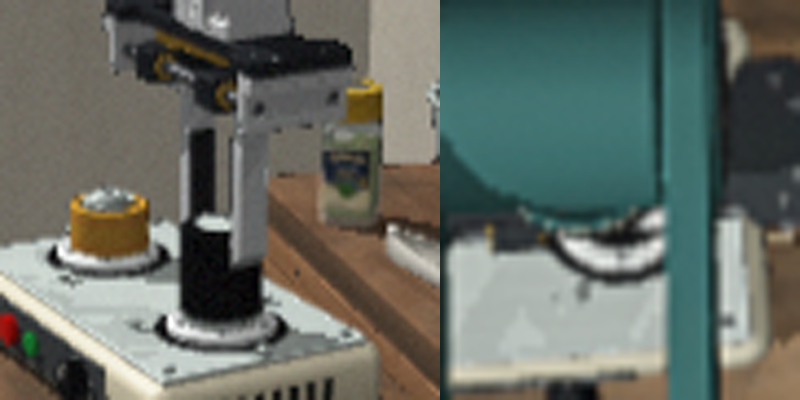

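The cap (220,275) is still seated and held, the sleeve (110,222) is in place, and 1.54 rad has been turned. Try a gentle lift.

>>> carry_out(
  motion="0 0 -0.02 0 0 0 0.3; 0 0 -0.02 0 0 0 0.3; 0 0 0 0 0 0 0.3",
)

```text
time: 17.1
tool_pos: [0.5851, 0.0864, 0.117]
ee_rot: [3.14, 0.001, -3.027]
wrist_force: [3.9, 3.3, -2.4]
width: 0.0474
finger_force: 30.0
```

>>> carry_out(
  motion="0 0 -0.05 0 0 0 0.3; 0 0 -0.05 0 0 0 0.3; 0 0 -0.06 0 0 0 0.3; 0 0 -0.06 0 0 0 0.3; 0 0 -0.06 0 0 0 0.3; 0 0 0 0 0 0 0.3; 0 0 0 0 0 0 0.3; 0 0 0 0 0 0 0.3; 0 0 0 0 0 0 0.3",
)

```text
time: 18.23
tool_pos: [0.5844, 0.0854, 0.1729]
ee_rot: [3.141, -0.001, -3.024]
wrist_force: [0.4, -0.5, -1.4]
width: 0.0475
finger_force: 30.0
```

```bash
python3 -c "
from h import *
o=readout.get_obs();print(o['tool_pos'],o['wrist_torque'],o['wrist_force'])
S=cam('side')
b=cv2.resize(S['pixels'][110:220,210:320],(600,600),interpolation=cv2.INTER_CUBIC)
cv2.imwrite('pics/g.png',b[:,:,::-1])"
```

```text
[0.5844359  0.08541601 0.17290613] [ 0.06713947  0.0088487  -0.00659536] [ 0.36812324 -0.51072707 -1.37873934]
```

View pics/g.png

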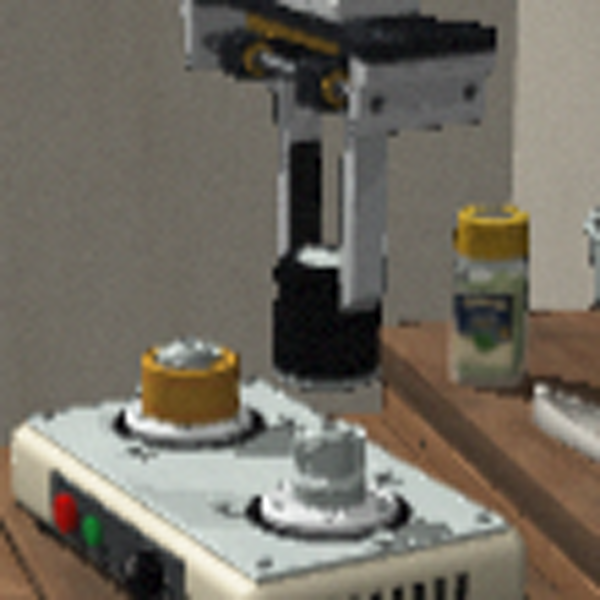

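The cap (328,315) is held upright about 63 mm above its flange, clear of its spindle tip (330,440). The sleeve (190,385) is still home. Handing in.

```bash
python3 -c "
from bench import robot
print(robot.close_job())"
```

```text
the job is handed in; nothing more can be done
None
```

I handed the job in at about 18 s: the sleeve sits home and released on the bare spindle, and the cap's thread proved right-handed (loosened anticlockwise), so the cap is now held upright about 63 mm above its flange; no verdict came back.

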